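# Raise the herb pot in its wooden sleeve

### The arm

A 6-joint arm with a two-finger parallel gripper is mounted at the origin on a cart in front of the work surface, level with it; the furniture and walls round the work are solid. World frame = base frame: x ahead of the robot, y to its left, z up, the work surface at z = 0. Lengths are in mm, angles in rad, forces in N, time in s.
With the tool pointing down it reaches from about 225 to 725 mm from the base axis. Payload 3.1 kg.
Tool frame: the origin (TCP) lies between the finger pads; the fingertips stand 25 mm ahead of it and the grasp point (between the pads) lies 6 mm ahead of it; z points along the fingers, y is the line along which they close (so a half turn about z gives the same grasp; the last joint's range is limited). The gripper opens to 85 mm and grips with 20 to 120 N. Pads are 22 mm wide; open, the fingers measure 114 mm over their backs; the gripper's body (76 mm by 85 mm) begins 54 mm behind the grasp point. The pads swing forward as they close: fully open they stand 13 mm farther back than shut.
Start: joints at [0.995, 0.048, 0.099, 1.622, 0, 1.443], TCP at [227.322, 473.225, 256.312] pointing down, gripper open.
Joint ranges: [-2.91, 2.91], [-0.99, 1.94], [-1.21, 1.42], [-2.12, 2.29], [-1.49, 1.47], [-3.14, 3.14]. Speed limits (rad/s): [2.79, 2.79, 3.14, 3.14, 3.14, 3.14].

### API

Orientations are given as a unit quaternion [w, x, y, z].
In Python, from plant import status, camera, camera_info, workorder gives the robot as it stands. The module is installed in compiled form; this text tells all that it offers.
- The arm moves only by the tool send_rows, never from a script. Its argument "targets" is one flat list of numbers, 6 for each row, row after row: the shift along the tool's x, y, z in mm, then the turn, a rotation vector about the tool's x, y, z in rad. A call has 1 to 12 rows; each row is the pose to reach, as a shift and turn from the pose commanded when the call began, along the tool's axes at that moment; what a row does not reach only later rows make up. A row lasts 1/10 s, in which the tool goes at most 50 mm and 8.59 degrees, less where a joint would pass 70% of its speed; a pose out of reach is approached as far as the arm can. A call with a gripper value outside its range is refused whole. "claw" is the gripper's target within -1 to 1 (shut at 1, half-way at 0, fully open at -1), set as the call begins (left out, the last holds). The fingers move at their own pace and stop on an object; "squeeze" is the grip in N (left out, the last holds). Time passes only in rows, so rows that repeat a pose let the fingers close. It gives the time, the measured TCP pose, the force, the opening and the grip force at its end, in the units of the state.
- status.get_obs(): the state, without advancing time (a new reading comes with each control period).
- camera(name): name is "scene" or "top" or "wrist"; returns the picture (420x560x3 uint8, red, green, blue); there is no depth.
- camera_info(name): a dict with "intrinsics" (3x3 intrinsics, pixels), "k1" (the pictures are not rectified: a ray, as slopes to the right and down, at radius r is drawn at 1 + k1 r^2 times it, then the intrinsics apply), "R" (3x3) and "t" (3): a world point X has camera coordinates R X + t. Camera axes: x right, y down, z forward; pixel columns grow to the right and rows downward; lengths in mm; the calibration is good to about 2 mm. A picture is of the moment at which its call begins: read the wrist's pose just before it. camera_info takes no time and is no camera call; for the wrist camera it gives the pose at the moment of the call.
- workorder.finish_job(): hands the job in; it is judged then, once.
The state is a dict: "t": time; "qpos": joint angles; "qd": joint speeds; "joint_efforts": joint torques, N m; "tcp_pos": TCP position; "orientation": TCP orientation; "contact_force": force on the tool from outside, world axes, zero at the start; "torque": the same for the moment, N m; "finger_gap": finger opening in mm; "finger_force": force on a finger pad.
Only numpy, scipy, OpenCV 4.12 (cv2) and the standard library are available. Lean on these libraries where they do the work, as an engineer would, in place of code of your own. Each camera call takes 0.05 s, during which the arm holds its last target. There are 200 camera calls.

### The job

Raise the herb pot so that it cannot jam in its wooden sleeve: first put cork risers into the sleeve, one flat on the other, until the top of the pile is level with the dark line inlaid round the sleeve, and leave the riser that is not needed outside. Then stand the clay herb pot, which is lying on its side, upright on the worktop and let go of it. Then take it afresh from above and lower it gently into the sleeve until its foot rests on the risers, so that it stands upright and loose; do not disturb the mug, the tin or the tea box.

Things in the scene. Friction and masses are not known exactly. Their poses are not given: they have to be found in the camera images.
- sleeve: Upright round sleeve of pale wooden staves, open on top, loose, 0.45 kg. Sizes in mm: outside diameter 78, height 72, inside diameter 62, floor 10 thick. Origin: centre of its underside, z up. Toward its own +y and -y the wall is cut away by gaps 40 wide from floor to top, so that fingers holding a disc across y can go down with it; the walls, 7 thick, stand toward +x and -x.
- sleeve_mark (a point): Centre of the sleeve at the height of the dark line inlaid round its walls, inside and out: 44 mm above the worktop, 34 mm above the sleeve's floor.
- riser_thick_center (a point): Centre (half-way up) of the thickest of three round cork discs lying flat on the chopping board: diameter 57 mm, thickness 20 mm. z is its axis. 50 g.
- riser_middle_center (a point): Centre of the middling cork disc: diameter 57 mm, thickness 14 mm. z is its axis. 44 g.
- riser_thin_center (a point): Centre of the thinnest cork disc: diameter 57 mm, thickness 7 mm. z is its axis. 37 g.
- pot_center (a point): Centre of the small empty clay pot, half-way up its axis, 29 mm above its foot. Sizes in mm: height 58; outside 42 diameter at the foot, 64 at 46 up, a straight band of 66 round the topmost 10; walls 4.5; about 110 g. z is its axis, foot to mouth. It starts lying on the worktop, mouth end raised 14 degrees by the taper. In the bare sleeve it would jam, its foot 30 above the worktop.
- board: Wooden chopping board, 200 (its x) by 300 (its y), 22 thick, fixed; origin at the centre of its underside. The risers lie on it.
- tea_box: Small dark tea box, 37 x 58 x 21, loose bystander; origin at the centre of its underside.
- flat_tin: Flat round tin, diameter 86, height 40, loose bystander; origin at the centre of its underside.
- dark_mug: Dark mug, 91 high, loose bystander; origin at the centre of its underside.
There are look-alikes about, which are no part of the job. Leave any blue or green look-alike of the part that bears riser_middle_center alone.

How it is judged (in metres and radians):
On the way, in this order (a step that is already met when the one before it is completed fails the run):
1. the thick and the middling riser lie flat in the sleeve, one on the other, their top level with the line, the thin one outside, all let go (horizontal distance between each of riser_thick_center, riser_middle_center and sleeve below 0.006 m and angle between the z axis of each of riser_thick_center, riser_middle_center and the z axis of sleeve, either way round below 0.1 rad and ((z of riser_thick_center in the frame of sleeve between 0.017 and 0.023 m and z of riser_middle_center in the frame of sleeve between 0.034 and 0.04 m) or (z of riser_middle_center in the frame of sleeve between 0.014 and 0.02 m and z of riser_thick_center in the frame of sleeve between 0.031 and 0.037 m)) and horizontal distance between riser_thin_center and sleeve above 0.08 m and angle between sleeve's own z axis and vertical below 0.06 rad and contact force between the fingers and riser_thick below 0.2 N and contact force between the fingers and riser_middle below 0.2 N), for 0.2 s.
2. the pot stands upright on the worktop beside the sleeve, let go (angle between pot_center's own z axis and vertical below 0.06 rad and height (world z) of pot_center between 0.026 and 0.032 m and horizontal distance between pot_center and sleeve above 0.07 m and contact force between the fingers and herb_pot below 0.2 N), for 0.2 s.
At the end, for the whole second after the job is handed in: Thick and middling risers flat in the sleeve, pile top within 3 mm of the line, thin one outside. Pot at rest on them, upright within 3.4 deg, foot within 3 mm of the line's height, within 6 mm of the axis, pressing the sleeve with under 2 N; sleeve upright (horizontal distance between each of riser_thick_center, riser_middle_center, pot_center and sleeve below 0.006 m and angle between the z axis of each of riser_thick_center, riser_middle_center and the z axis of sleeve, either way round below 0.1 rad and ((z of riser_thick_center in the frame of sleeve between 0.017 and 0.023 m and z of riser_middle_center in the frame of sleeve between 0.034 and 0.04 m) or (z of riser_middle_center in the frame of sleeve between 0.014 and 0.02 m and z of riser_thick_center in the frame of sleeve between 0.031 and 0.037 m)) and horizontal distance between riser_thin_center and sleeve above 0.08 m and angle between each of sleeve, pot_center's own z axis and vertical below 0.06 rad and z of pot_center in the frame of sleeve between 0.07 and 0.076 m and linear speed of herb_pot below 0.01 m/s and contact force between herb_pot and sleeve below 2 N); the robot touches nothing.
It fails at once if the pot is forced against the sleeve (over 15 N) (contact force between herb_pot and sleeve above 15 N).
It fails at once if the mug, the tin or the tea box is pushed by more than 20 mm (distance of any of tea_box, flat_tin, dark_mug from where it was at the start of the episode above 0.02 m).
It also fails if it takes over 72 s, if anything falls off the work surface, if the arm or the gripper's body presses on something with over 40 N, if the wrist force passes 120 N, or if a joint passes its speed limit or range.

## Working session

There is one attempt and no reset: what is moved stays moved. The work goes in short steps, Python scripts to look and compute and a tool call to move; the robot and the scene stay as the last step left them, time stands still between calls to the robot, and variables do not carry over. Pictures are saved under pics/ and viewed, at most 10 in all, crops included, and the job is handed in when it is done.

Besides the shell and the picture viewer there is one more tool, called by a JSON object that holds its "name" and its "arguments", one argument or row to a line. send_rows: Moves the arm, as the interface text tells. Its arguments: {"type":"object","properties":{"targets":{"type":"array","items":{"type":"number"}},"claw":{"type":"number"},"squeeze":{"type":"number"}},"required":["targets"]}

```bash
mkdir -p pics
cat > h.py <<'E'
import numpy as np, cv2
from plant import status, camera, camera_info, workorder
def snap(n,f):
    i=camera_info(n); im=camera(n); cv2.imwrite('pics/'+f+'.png',im[:,:,::-1]); np.savez('pics/'+f+'.npz',im=im,K=i['intrinsics'],k1=i['k1'],R=i['R'],t=i['t']); return im,i
def load(f):
    d=np.load('pics/'+f+'.npz'); return d['im'],dict(intrinsics=d['K'],k1=float(d['k1']),R=d['R'],t=d['t'])
def ray(i,uv):
    K=np.array(i['intrinsics'],float); R=np.array(i['R']); t=np.array(i['t']).ravel()
    p=cv2.undistortPoints(np.array([[uv]],float),K,np.array([i['k1'],0,0,0,0.])).ravel()
    return -R.T@t, R.T@np.array([p[0],p[1],1])
def onz(i,uv,z):
    c,d=ray(i,uv); return c+d*(z-c[2])/d[2]
def tri(a,b):
    (c,d),(e,f)=ray(*a),ray(*b)
    s=np.linalg.lstsq(np.c_[d,-f],e-c,rcond=None)[0]
    p,q=c+d*s[0],e+f*s[1]; return (p+q)/2,np.linalg.norm(p-q)
def proj(i,X):
    R=np.array(i['R']);t=np.array(i['t']).ravel();K=np.array(i['intrinsics'])
    c=R@np.array(X,float)+t;p=c[:2]/c[2];p=p*(1+i['k1']*(p@p));return K[:2,:2]@p+K[:2,2]
E
python3 - <<'E'
from h import *
o=status.get_obs(); print({k:np.round(v,3) for k,v in o.items()})
ims=[]
for n in('scene','top','wrist'):
    im,i=snap(n,n+'0'); ims.append(im); R=np.array(i['R']); print(n,np.round(-R.T@np.array(i['t']).ravel()),i['k1'],np.round(R[2],2),i['intrinsics'][0][0])
cv2.imwrite('pics/a.png',cv2.resize(ims[1],(800,600),interpolation=cv2.INTER_CUBIC)[:,:,::-1])
cv2.imwrite('pics/b.png',np.hstack([cv2.resize(ims[0],(400,300)),cv2.resize(ims[2],(400,300))])[:,:,::-1])
E
```

```text
{'t': np.float64(0.0), 'qpos': array([0.995, 0.049, 0.098, 1.622, 0.   , 1.443]), 'qd': array([ 0.   , -0.001,  0.   ,  0.   , -0.   ,  0.   ]), 'joint_efforts': array([-1.0000e-03, -3.3878e+01,  3.2002e+01,  2.0000e-02, -0.0000e+00,
       -0.0000e+00]), 'tcp_pos': array([227.034, 472.766, 255.119]), 'orientation': array([-0.   ,  0.222,  0.975, -0.001]), 'contact_force': array([-0.298, -0.397,  0.715]), 'torque': array([-0.002, -0.012,  0.062]), 'finger_force': np.float64(0.0), 'finger_gap': np.float64(85.678)}
scene [-266. 1367.  699.] -0.12443611647667523 [ 0.5  -0.77 -0.4 ] 413.7177138208947
top [ 251.  157. 1324.] 0.031299574999881036 [ 0.22 -0.01 -0.98] 382.23187855089424
wrist [167. 502. 373.] -0.058265184605565394 [ 0.24 -0.12 -0.96] 314.93342601995187
```

View pics/a.png

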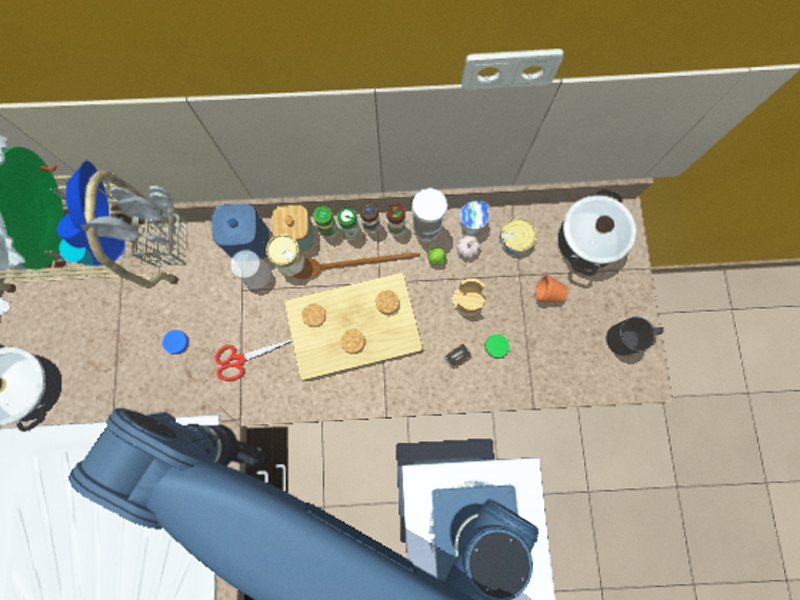

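View pics/scene0.png

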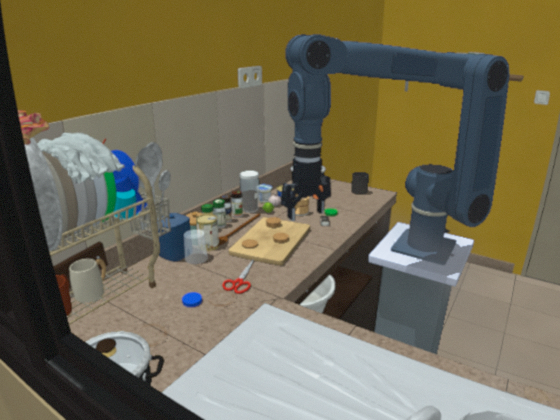

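The top view (800x600 scale) shows three cork discs on the board at (314,315), (388,301) and (352,341). The sleeve is at (469,297), the tipped pot at (551,289), the tea box at (457,355) and the mug at (630,336). The blue (175,342) and green (497,346) discs are look-alikes, which I'll leave alone. The tin is probably at (519,236).

Run:
```python
from h import *
im,i=load('top0')
s=0.7
for n,uv,z in(('d1',(314,315),35),('d2',(388,301),35),('d3',(352,341),35),('sleeve',(469,297),50),('pot',(551,289),30),('mug',(630,336),60),('tea',(457,355),20),('green',(497,346),10),('tin',(519,236),40)):
    print(n,np.round(onz(i,(uv[0]*s,uv[1]*s),z)))
for f in('wrist0','top0'):
    im,i=load(f); hsv=cv2.cvtColor(im,cv2.COLOR_RGB2HSV)
    print(f,[hsv[220,219],hsv[238,246]] if f=='top0' else '')
im,i=load('wrist0')
cv2.imwrite('pics/w.png',cv2.resize(im,(800,600),interpolation=cv2.INTER_CUBIC)[:,:,::-1])
```

```text
d1 [510. 350.  35.]
d2 [535. 171.  35.]
d3 [442. 261.  35.]
sleeve [531. -23.  50.]
pot [ 544. -227.   30.]
mug [ 415. -387.   60.]
tea [397.  13.  20.]
green [414. -86.  10.]
tin [ 680. -161.   40.]
wrist0 
top0 [array([ 18, 121, 223], dtype=uint8), array([ 19, 117, 232], dtype=uint8)]
```

View pics/w.png

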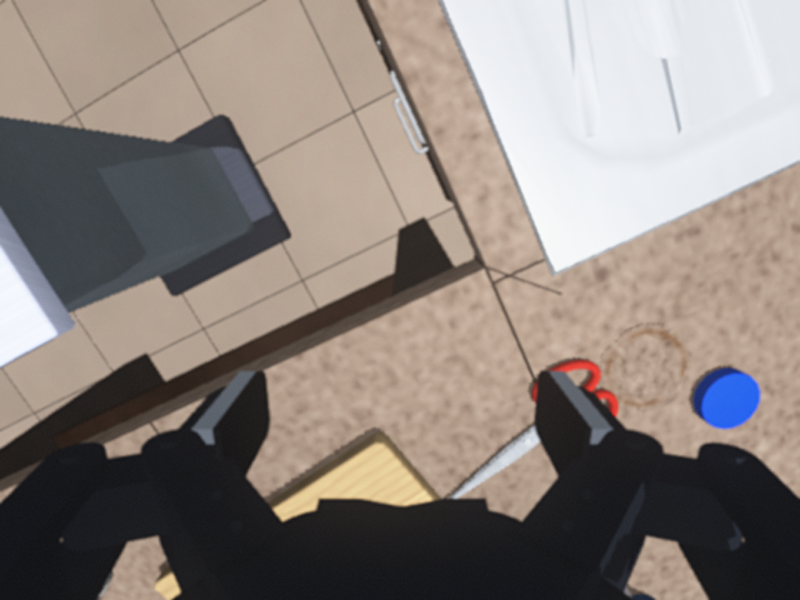

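The wrist camera looks from the tool's +x side and sees the blue disc at (727,397), plus the scissors. I'll move to the far side of the work to look at the discs and the sleeve.

{"name": "send_rows", "arguments": {
  "targets": [-516,-144,-44,0,0,-0.448,-516,-144,-44,0,0,-0.448,-516,-144,-44,0,0,-0.448,-516,-144,-44,0,0,-0.448,-516,-144,-44,0,0,-0.448,-516,-144,-44,0,0,-0.448,-516,-144,-44,0,0,-0.448,-516,-144,-44,0,0,-0.448,-516,-144,-44,0,0,-0.448,-516,-144,-44,0,0,-0.448,-516,-144,-44,0,0,-0.448,-516,-144,-44,0,0,-0.448]
}}

```text
t: 1.35
tcp_pos: [633.7, 115.1, 296.7]
orientation: [-0.001, 0.003, 1.0, -0.001]
contact_force: [-0.3, -0.1, -0.2]
finger_gap: 85.5
finger_force: 0.0
```

Run:
```python
from h import *
o=status.get_obs(); print(o['t'],o['tcp_pos'],o['orientation'],o['qpos'])
im,i=snap('wrist','w1')
cv2.imwrite('pics/w1b.png',cv2.resize(im,(800,600),interpolation=cv2.INTER_CUBIC)[:,:,::-1])
```

```text
1.35 [633.72221487 115.08148019 296.72578686] [-0.00115095  0.0030463   0.99999403 -0.00115842] [ 0.07654643  0.4008872   0.59445791  1.76684587 -0.00212649  0.08264168]
```

View pics/w1b.png

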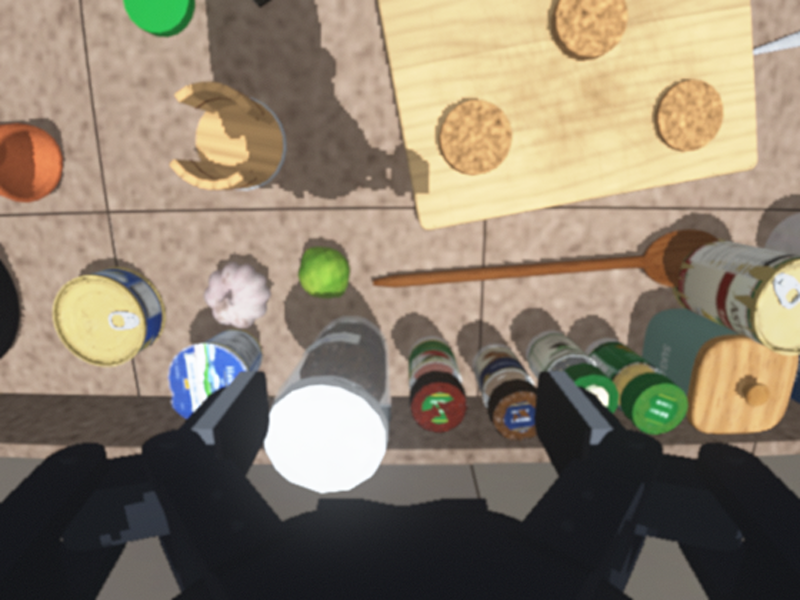

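{"name": "send_rows", "arguments": {
  "targets": [0,-150,0,0,0,0,0,-150,0,0,0,0,0,-150,0,0,0,0,0,-150,0,0,0,0]
}}

```text
t: 1.8
tcp_pos: [629.2, -35.0, 300.0]
orientation: [-0.0, 0.003, 1.0, -0.001]
contact_force: [0.3, 1.0, -0.5]
finger_gap: 85.3
finger_force: 0.0
```

Run:
```python
from h import *
o=status.get_obs(); print(o['t'],o['tcp_pos'],o['orientation'],o['qpos'])
im,i=snap('wrist','w2')
for f in('w1','w2'):
    im,i=load(f); hsv=cv2.cvtColor(im,cv2.COLOR_RGB2HSV)
    for u,v in [(0,0)]: pass
    # cork: sample colours by projecting top estimates
    for n,X in(('d1',(510,350,35)),('d2',(535,171,35)),('d3',(442,261,35)),('board',(480,200,22)),('sleeve',(531,-23,50)),('pot',(544,-227,40))):
        p=proj(i,X).round().astype(int); 
        if 0<=p[0]<560 and 0<=p[1]<420: print(f,n,p,hsv[p[1],p[0]])
```

```text
1.8 [629.19964435 -35.01868222 300.03205858] [-4.98114727e-04  3.08999089e-03  9.99994318e-01 -1.25222933e-03] [-0.16074197  0.35813077  0.54590515  1.75916138 -0.00262981 -0.1545612 ]
w1 d1 [484  78] [ 16 121 217]
w1 d2 [330  98] [ 19 111 240]
w1 d3 [413  11] [ 17 118 231]
w1 board [354  50] [ 20  84 234]
w1 sleeve [156  96] [ 20  99 237]
w2 d2 [456 103] [ 17 114 234]
w2 d3 [538  22] [ 18 116 234]
w2 board [478  57] [ 22  80 239]
w2 sleeve [292  98] [ 23  87 247]
w2 pot [117 113] [ 11 157 234]
```

View w1 (800x600) shows the three cork discs at (475,136), (590,20) and (689,115). The sleeve is at about (235,140) with its gaps seemingly left and right (along y). The pot lies at (28,160) with its mouth toward the back. Next I'll measure the heights from two views, zooming in on the sleeve and pot in w2.

```bash
cat >> h.py <<'E'
def cork(f,X,hw,lo=(8,98,60),hi=(24,255,255)):
    im,i=load(f) if isinstance(f,str) else f; p=proj(i,X).round().astype(int); hsv=cv2.cvtColor(cv2.GaussianBlur(im,(3,3),0),cv2.COLOR_RGB2HSV)
    m=cv2.inRange(hsv,lo,hi); m2=np.zeros_like(m); a,b=max(p[1]-hw,0),max(p[0]-hw,0); m2[a:p[1]+hw,b:p[0]+hw]=m[a:p[1]+hw,b:p[0]+hw]
    m2=cv2.morphologyEx(m2,cv2.MORPH_CLOSE,np.ones((7,7)))
    m2=cv2.morphologyEx(m2,cv2.MORPH_OPEN,np.ones((5,5)))
    c=max(cv2.findContours(m2,0,1)[0],key=cv2.contourArea); e=cv2.fitEllipse(cv2.convexHull(c)); return i,e,cv2.boundingRect(c)
E
python3 - <<'E'
from h import *
D={'d1':(510,350,35),'d2':(535,171,35),'d3':(442,261,35)}
for n,X in D.items():
    r={}
    for f,hw in(('w1',38),('w2',38),('top0',16)):
        p=proj(load(f)[1],X)
        if not(0<=p[0]<560 and 0<=p[1]<420): continue
        r[f]=cork(f,X,hw); print(n,f,np.round(r[f][1][0],1),np.round(r[f][1][1],1),r[f][2])
    for a,b in(('w1','w2'),('w1','top0')):
        if a in r and b in r: print(n,a,b,np.round(tri((r[a][0],r[a][1][0]),(r[b][0],r[b][1][0])),1) if 0 else [np.round(x,1) for x in tri((r[a][0],r[a][1][0]),(r[b][0],r[b][1][0]))])
im,i=load('w2'); c=im[30:210,60:360]
cv2.imwrite('pics/c2.png',cv2.resize(c,(800,480),interpolation=cv2.INTER_CUBIC)[:,:,::-1])
E
```

```text
d1 w1 [480.9  80.1] [48.3 52.8] (456, 55, 50, 51)
d1 top0 [219.3 220.3] [16.2 16.8] (212, 213, 16, 16)
d1 w1 top0 [array([512.4, 352.3,  27.1]), np.float64(1.5)]
d2 w1 [331.4  95.1] [52.5 53.3] (306, 69, 52, 53)
d2 w2 [456.4 100.4] [51.5 56.8] (429, 76, 56, 51)
d2 top0 [271.  211.4] [16.4 16.9] (263, 204, 17, 16)
d2 w1 w2 [array([531.2, 173.6,  31.3]), np.float64(0.3)]
d2 w1 top0 [array([531.8, 172.7,  38.3]), np.float64(0.2)]
d3 w1 [411.5  11.3] [55.3 63.6] (383, 0, 57, 43)
d3 w2 [534.5  21.8] [54.2 60.4] (507, 0, 53, 51)
d3 top0 [246.5 238.3] [17.1 18. ] (238, 230, 18, 17)
d3 w1 w2 [array([440. , 261.9,  28.2]), np.float64(0.1)]
d3 w1 top0 [array([443. , 259.9,  36. ]), np.float64(2.1)]
```

View pics/c2.png

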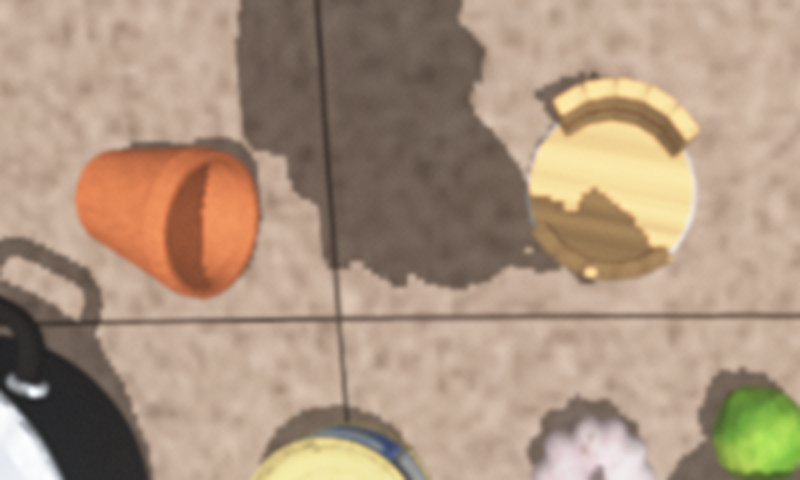

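The crop shows the pot lying with its foot at about (95,190) and its mouth at about (210,225), opening toward +y. The sleeve walls are at the top (625,100) and bottom (600,265), so its gaps face left and right, along world y, with the sleeve turned about 12°. A closer pair of views will settle the disc thicknesses.

{"name": "send_rows", "arguments": {
  "targets": [49,355,70,0,0,0,49,355,70,0,0,0,49,355,70,0,0,0,49,355,70,0,0,0,49,355,70,0,0,0,49,355,70,0,0,0,49,355,70,0,0,0,49,355,70,0,0,0,49,355,70,0,0,0]
}}

```text
t: 2.75
tcp_pos: [578.2, 329.0, 229.2]
orientation: [-0.001, -0.003, 1.0, -0.0]
contact_force: [0.0, -1.6, -0.1]
finger_gap: 85.7
finger_force: 0.0
```

Run:
```python
from h import *
snap('wrist','w3')
```

{"name": "send_rows", "arguments": {
  "targets": [0,-120,0,0,0,0,0,-120,0,0,0,0,0,-120,0,0,0,0,0,-120,0,0,0,0]
}}

```text
t: 3.2
tcp_pos: [581.5, 200.3, 231.8]
orientation: [0.001, 0.003, 1.0, -0.001]
contact_force: [-0.2, 0.4, -0.6]
finger_gap: 85.3
finger_force: 0.0
```

Run:
```python
from h import *
snap('wrist','w4')
D={'d1':(510,352,35),'d2':(531,172,35),'d3':(441,261,35)}
cr=[]
for n,X in D.items():
    r={}
    for f in('w3','w4'):
        im,i=load(f); p=proj(i,X).round().astype(int); print(n,f,p)
        a,b=max(p[1]-50,0),max(p[0]-50,0); c=im[a:a+100,b:b+100]; cr.append(cv2.resize(c,(260,260),interpolation=cv2.INTER_CUBIC))
        r[f]=cork(f,X,50,lo=(8,102,60)); print(np.round(r[f][1][0],1),np.round(r[f][1][1],1),r[f][2])
    print([np.round(x,1) for x in tri((r['w3'][0],r['w3'][1][0]),(r['w4'][0],r['w4'][1][0]))])
cv2.imwrite('pics/d.png',np.vstack([np.hstack(cr[0::2]),np.hstack(cr[1::2])])[:,:,::-1])
# sleeve corners
im,i=load('w2')
k=180/480; g=lambda u,v:onz(i,(60+u*300/800,30+v*k),72)
P=[g(553,98),g(700,130),g(535,230),g(668,258)]
print(np.round(P));
```

```text
d1 w3 [305 126]
[292.4 127.3] [63.4 86.2] (255, 98, 80, 60)
d1 w4 [436 121]
[432.2 123.2] [55.9 60.2] (403, 94, 59, 59)
[array([511.6, 339.1,  55.3]), np.float64(0.4)]
d2 w3 [123 148]
[124.8 148.5] [59.3 64.1] (94, 119, 63, 60)
d2 w4 [252 144]
[262.4 138.3] [62.4 85.5] (223, 107, 79, 68)
[array([527.8, 183.8,  54.5]), np.float64(5.2)]
d3 w3 [207  48]
[202.6  75.8] [ 96.4 137. ] (157, 10, 97, 88)
d3 w4 [346  44]
[345.2  46.5] [63.4 67.6] (314, 14, 64, 67)
[array([457.8, 258. ,  55.1]), np.float64(20.1)]
[[502. -48.  72.]
 [514.   8.  72.]
 [551. -56.  72.]
 [562.  -4.  72.]]
```

View pics/d.png

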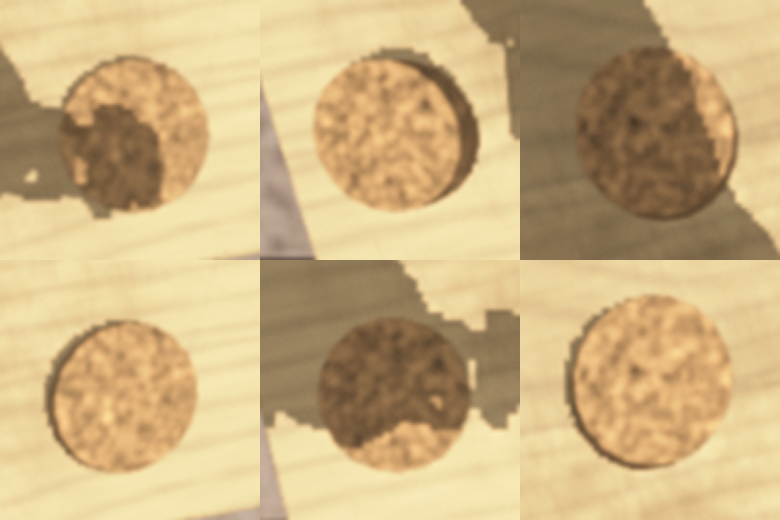

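The top row shows discs d1, d2 and d3 from w3, and the bottom row shows them from w4. d2 shows a side about twice as wide as d1's at the same view angle, and d3 has the largest face. I'll check this by triangulating the face centres and edges.

Run:
```python
from h import *
i3,i4=load('w3')[1],load('w4')[1]
C={'d1':((134.5,134,255,76),(125,136,386,71),149,144),'d2':((129,134,73,98),(133,135,202,94),148,150),'d3':((136,132,157,0),(133,120,296,0),158,160)}
for n,(a,b,wa,wb) in C.items():
    f=lambda q,s=0:np.array([(q[0]+s)/2.6-.5+q[2],q[1]/2.6-.5+q[3]])
    print(n,[np.round(x,1) for x in tri((i3,f(a)),(i4,f(b)))])
    for i,q,w in((i3,a,wa),(i4,b,wb)):
        print('  width at z=29,36,42',[round(float(np.linalg.norm(onz(i,f(q,w/2),z)-onz(i,f(q,-w/2),z))),1) for z in(29,36,42)], np.round(onz(i,f(q),36),1))
```

```text
d1 [array([511.1, 353.7,  27.2]), np.float64(0.1)]
  width at z=29,36,42 [56.2, 55.0, 53.9] [511.1 353.   36. ]
  width at z=29,36,42 [56.7, 55.5, 54.4] [511.3 349.5  36. ]
d2 [array([532.2, 173.1,  38.2]), np.float64(0.6)]
  width at z=29,36,42 [59.3, 58.0, 56.9] [532.1 172.   36. ]
  width at z=29,36,42 [57.8, 56.5, 55.5] [532.6 172.9  36. ]
d3 [array([442.2, 261.9,  33.8]), np.float64(0.2)]
  width at z=29,36,42 [57.2, 55.9, 54.8] [442.8 262.4  36. ]
  width at z=29,36,42 [58.0, 56.7, 55.7] [442.6 261.5  36. ]
```

d1's face is at z≈27, so it is the thin disc and stays on the board. d2 and d3 are at 38 and 34, so they are the middle and thick pair, and either order is allowed. Next is a close look at the sleeve with the tool yawed to match it.

{"name": "send_rows", "arguments": {
  "targets": [-30,-230,0,0,0,0.21,-30,-230,0,0,0,0.21,-30,-230,0,0,0,0.21,-30,-230,0,0,0,0.21,-30,-230,0,0,0,0.21,-30,-230,0,0,0,0.21,-30,-230,0,0,0,0.21]
}}

```text
t: 3.95
tcp_pos: [611.3, -25.2, 230.6]
orientation: [0.0, 0.105, 0.994, 0.0]
contact_force: [0.4, 0.5, 0.6]
finger_gap: 85.3
finger_force: 0.0
```

Run:
```python
from h import *
o=status.get_obs(); print(o['t'],o['tcp_pos'],o['orientation'])
im,i=snap('wrist','w5'); p=proj(i,(532,-25,40)).round().astype(int); print(p)
a,b=max(p[1]-70,0),p[0]-80; print(b,a)
cv2.imwrite('pics/s.png',cv2.resize(im[a:a+120,b:b+160],(800,600),interpolation=cv2.INTER_CUBIC)[:,:,::-1])
```

```text
3.95 [611.28299912 -25.20103102 230.55766126] [1.09340735e-04 1.05407183e-01 9.94429026e-01 4.75915723e-04]
[263 115]
183 45
```

View pics/s.png

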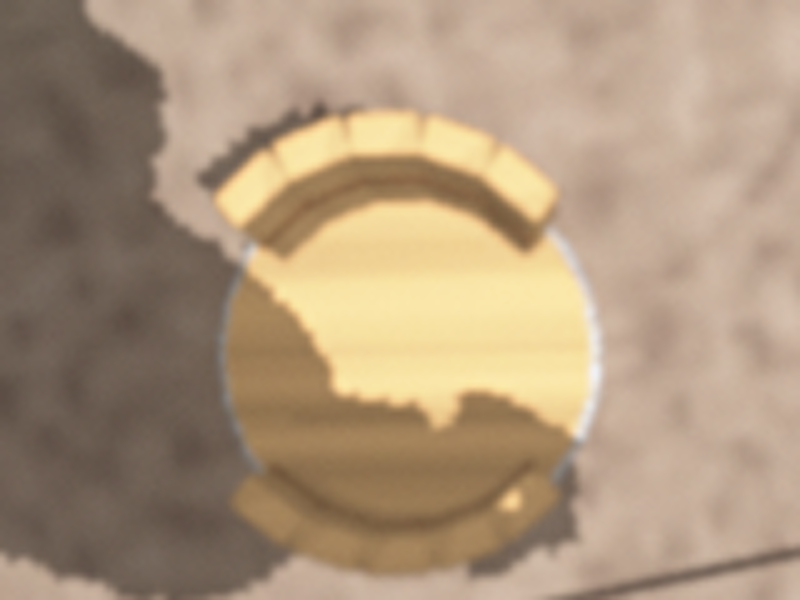

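The crop shows the sleeve's walls at top and bottom with outer top corners near (213,197), (560,195), (233,492) and (560,490). The floor's edges are at columns 222 and 598. The tool yaw already closely matches the sleeve's.

```bash
cat >> h.py <<'E'
from scipy.spatial.transform import Rotation as Ro
def tow(delta,yawto=None):
    o=status.get_obs();q=o['orientation'];R=Ro.from_quat([q[1],q[2],q[3],q[0]]).as_matrix()
    return np.round(R.T@np.array(delta,float),1)
E
python3 - <<'E'
from h import *
im,i=load('w5'); g=lambda u,v,z:onz(i,(183+u/5-.4,45+v/5-.4),z)
P=np.array([g(u,v,72) for u,v in((213,197),(560,195),(233,492),(560,490))]); print(np.round(P,1),P.mean(0))
Y=(P[1]-P[0])+(P[3]-P[2]); print('yaw',np.degrees(np.arctan2(-Y[0],Y[1])))
E1,E2=g(385,110,72),g(398,575,72); print('extremes',E1,E2,(E1+E2)/2,np.linalg.norm(E1-E2))
F1,F2=g(222,350,10),g(598,350,10);print('floor',(F1+F2)/2,np.linalg.norm(F1-F2))
# height check: upper outer-left/right corners in w2
j=load('w2')[1]; k=.375
for (u,v),(s,t) in(((213,197),(553,98)),((560,195),(700,130))):
    print([np.round(x,1) for x in tri((i,(183+u/5-.4,45+v/5-.4)),(j,(60+s*k,30+t*k)))])
o=status.get_obs()
print('to d2 above', tow(np.array([532.3,172.8,110])-o['tcp_pos']))
E
```

```text
[[502.4 -48.8  72. ]
 [514.4   7.4  72. ]
 [549.8 -57.4  72. ]
 [561.5  -2.3  72. ]] [532.02313348 -25.28679104  72.        ]
yaw -11.966672202734985
extremes [495.38294132 -17.92052479  72.        ] [569.76427847 -32.82857961  72.        ] [532.57360989 -25.3745522   72.        ] 75.86061833550619
floor [530.49608864 -24.90131606  10.        ] 77.73761569909611
[array([503. , -48.3,  75.8]), np.float64(0.1)]
[array([516. ,   6.5,  85.9]), np.float64(0.2)]
to d2 above [118.2 176.2 120.7]
```

{"name": "send_rows", "arguments": {
  "targets": [118,176,120,0,0,0,118,176,120,0,0,0,118,176,120,0,0,0,118,176,120,0,0,0,118,176,120,0,0,0,118,176,120,0,0,0,118,176,120,0,0,0,118,176,120,0,0,0],
  "claw": -0.65,
  "squeeze": 25
}}

```text
t: 4.8
tcp_pos: [533.0, 172.3, 111.5]
orientation: [0.001, 0.104, 0.995, 0.0]
contact_force: [-0.0, 0.3, 0.9]
finger_gap: 70.5
finger_force: 0.0
```

Run:
```python
from h import *
o=status.get_obs(); print(o['t'],o['tcp_pos'],o['orientation'],o['finger_gap'],tow(np.array([532.3,172.8,110])-o['tcp_pos']))
```

```text
4.8 [533.04456848 172.31468208 111.48678353] [1.07698414e-03 1.04157851e-01 9.94560180e-01 1.72057289e-04] 70.4753330893141 [0.8 0.3 1.5]
```

{"name": "send_rows", "arguments": {
  "targets": [0,0,40,0,0,0,0,0,55,0,0,0,0,0,60,0,0,0,0,0,60,0,0,0,0,0,60,0,0,0]
}}

```text
t: 5.3
tcp_pos: [533.4, 171.5, 51.6]
orientation: [0.001, 0.105, 0.994, 0.0]
contact_force: [0.4, -0.1, 0.0]
finger_gap: 70.6
finger_force: 0.0
```

{"name": "send_rows", "arguments": {
  "targets": [0,0,2,0,0,0,0,0,3,0,0,0,0,0,3,0,0,0]
}}

```text
t: 5.6
tcp_pos: [532.7, 171.8, 47.8]
orientation: [0.0, 0.105, 0.995, 0.0]
contact_force: [1.1, -0.2, -0.2]
finger_gap: 70.2
finger_force: 0.0
```

{"name": "send_rows", "arguments": {
  "targets": [0,0,2,0,0,0,0,0,3,0,0,0,0,0,3,0,0,0]
}}

```text
t: 5.9
tcp_pos: [532.1, 171.7, 44.0]
orientation: [-0.0, 0.105, 0.995, -0.0]
contact_force: [-0.2, 0.5, -0.7]
finger_gap: 70.5
finger_force: 0.0
```

{"name": "send_rows", "arguments": {
  "targets": [0,0,2,0,0,0,0,0,3,0,0,0,0,0,3,0,0,0]
}}

```text
t: 6.2
tcp_pos: [532.1, 171.7, 41.0]
orientation: [-0.0, 0.105, 0.995, -0.0]
contact_force: [0.5, 0.2, 0.5]
finger_gap: 70.6
finger_force: 0.0
```

{"name": "send_rows", "arguments": {
  "targets": [0,0,0,0,0,0,0,0,0,0,0,0,0,0,0,0,0,0,0,0,0,0,0,0,0,0,0,0,0,0],
  "claw": 1,
  "squeeze": 25
}}

```text
t: 6.7
tcp_pos: [533.6, 171.9, 43.0]
orientation: [0.001, 0.105, 0.995, 0.0]
contact_force: [-0.5, -0.2, 4.9]
finger_gap: 56.2
finger_force: 30.0
```

{"name": "send_rows", "arguments": {
  "targets": [0,0,-35,0,0,0,0,0,-75,0,0,0,-40,-193,-75,0,0,0,-40,-193,-75,0,0,0,-40,-193,-75,0,0,0,-40,-193,-75,0,0,0,-40,-193,-75,0,0,0,-40,-193,-75,0,0,0,-40,-193,-75,0,0,0]
}}

```text
t: 7.6
tcp_pos: [531.0, -24.6, 116.0]
orientation: [-0.0, 0.104, 0.995, 0.0]
contact_force: [-0.5, 0.3, -0.5]
finger_gap: 55.8
finger_force: 27.1
```

Run:
```python
from h import *
o=status.get_obs(); print(o['t'],o['tcp_pos'],o['orientation'],o['finger_gap'],o['finger_force'],tow(np.array([532.2,-25.2,113])-o['tcp_pos']))
im,i=snap('wrist','w6')
for X in((532,-25,72),(532.2,-25.2,100)): print(proj(i,X))
cv2.imwrite('pics/w6c.png',cv2.resize(im[120:400,100:460],(800,600),interpolation=cv2.INTER_CUBIC)[:,:,::-1])
```

```text
7.6 [531.03455912 -24.64370538 115.970847  ] [-4.04185751e-04  1.04440641e-01  9.94530981e-01  3.42725128e-04] 55.8031218537377 27.06187516450882 [-1.3 -0.3  3. ]
[280.62563311 253.82621905]
[280.25922685 277.61016027]
```

View pics/w6c.png

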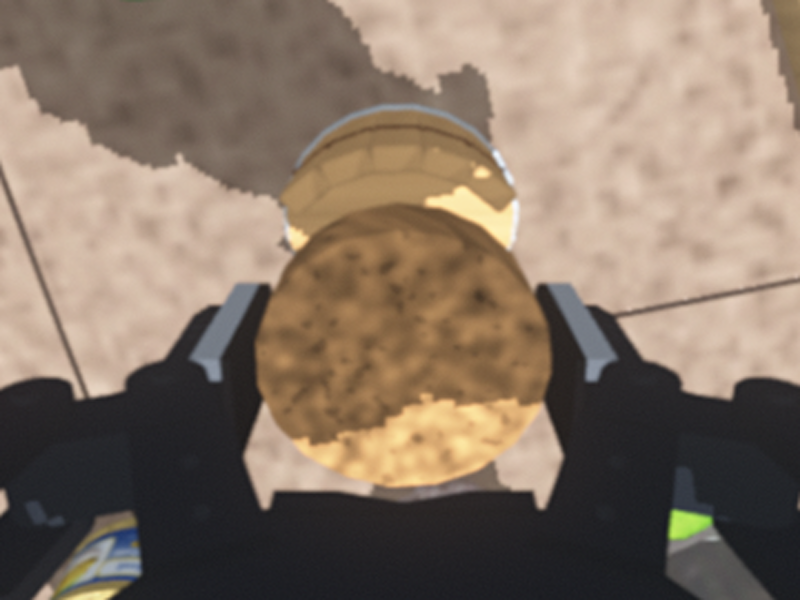

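The held disc is centred at about (404,345) and lies level between the pads. The sleeve wall behind it is centred at about column 401, so the lateral fit is good. Next I'll work out the fore-aft offset.

Run:
```python
from h import *
i=load('w6')[1]; g=lambda u,v,z:onz(i,(100+u*.45,120+v*280/600),z)
for z in(109,115): 
    a,b,l,r=g(404,205,z),g(404,487,z),g(257,345,z),g(552,345,z)
    print(z,(a+b)/2,np.linalg.norm(a-b),(l+r)/2,np.linalg.norm(l-r))
A=g(283,203,72),g(518,197,72); print('wall corners',A, 'expected',[np.array([532,-25.3])+Ro.from_euler('z',-12,degrees=True).as_matrix()[:2,:2]@np.array(p) for p in((-23.5,-28.5),(-23.5,28.5))])
print('upper edge floor', g(403,104,10))
```

```text
109 [531.87174757 -24.4186973  109.        ] 64.46864728393165 [529.56992211 -23.82000249 109.        ] 58.33623324780985
115 [528.6823783  -23.75786577 115.        ] 61.3706603520519 [526.49116514 -23.18794074 115.        ] 55.532934344067414
wall corners (array([504.07842628, -48.16015085,  72.        ]), array([514.36775748,   7.40181341,  72.        ])) expected [array([503.08804819, -48.29128189]), array([514.93901457,   7.46313136])]
upper edge floor [493.83914414 -16.35091749  10.        ]
```

{"name": "send_rows", "arguments": {
  "targets": [-1,-1,20,0,0,0,-1,-1,35,0,0,0,-1,-1,42,0,0,0,-1,-1,49,0,0,0,-1,-1,56,0,0,0,-1,-1,56,0,0,0]
}}

```text
t: 8.25
tcp_pos: [531.3, -26.2, 59.2]
orientation: [-0.001, 0.105, 0.995, 0.0]
contact_force: [-0.1, 0.6, -0.5]
finger_gap: 56.2
finger_force: 27.1
```

{"name": "send_rows", "arguments": {
  "targets": [0,0,6,0,0,0,0,0,12,0,0,0,0,0,18,0,0,0,0,0,23,0,0,0,0,0,25,0,0,0,0,0,25,0,0,0]
}}

```text
t: 8.85
tcp_pos: [531.6, -26.5, 34.7]
orientation: [-0.001, 0.105, 0.994, 0.0]
contact_force: [-0.1, -0.1, -0.4]
finger_gap: 56.3
finger_force: 27.1
```

{"name": "send_rows", "arguments": {
  "targets": [0,0,1,0,0,0,0,0,2,0,0,0,0,0,3,0,0,0,0,0,3,0,0,0]
}}

```text
t: 9.25
tcp_pos: [532.1, -26.6, 32.3]
orientation: [-0.0, 0.105, 0.995, 0.0]
contact_force: [-0.3, 0.3, -0.1]
finger_gap: 56.1
finger_force: 27.1
```

{"name": "send_rows", "arguments": {
  "targets": [0,0,1,0,0,0,0,0,2,0,0,0,0,0,2,0,0,0,0,0,2,0,0,0]
}}

```text
t: 9.65
tcp_pos: [532.3, -26.6, 30.9]
orientation: [0.0, 0.105, 0.995, -0.0]
contact_force: [-1.3, 0.3, 4.7]
finger_gap: 56.1
finger_force: 29.6
```

{"name": "send_rows", "arguments": {
  "targets": [0,0,0,0,0,0,0,0,0,0,0,0,0,0,0,0,0,0,0,0,-10,0,0,0,0,0,-30,0,0,0,0,0,-80,0,0,0,0,0,-100,0,0,0,0,0,-100,0,0,0],
  "claw": -0.65
}}

```text
t: 10.45
tcp_pos: [535.5, -27.2, 136.1]
orientation: [0.005, 0.105, 0.994, -0.0]
contact_force: [0.7, -0.1, 0.1]
finger_gap: 70.4
finger_force: 0.0
```

{"name": "send_rows", "arguments": {
  "targets": [148,263,0,0,0,0,148,263,0,0,0,0,148,263,0,0,0,0,148,263,0,0,0,0,148,263,0,0,0,0,148,263,0,0,0,0,148,263,0,0,0,0,148,263,0,0,0,0,148,263,0,0,0,0]
}}

```text
t: 11.35
tcp_pos: [442.0, 260.6, 129.7]
orientation: [-0.0, 0.105, 0.994, -0.001]
contact_force: [-0.3, -0.2, -0.2]
finger_gap: 70.6
finger_force: 0.0
```

Run:
```python
from h import *
o=status.get_obs(); print(o['t'],o['tcp_pos'],o['orientation'],o['finger_gap'],tow(np.array([442.4,262,44])-o['tcp_pos']))
im,i=snap('wrist','w7')
```

```text
11.35 [441.99948623 260.55742289 129.71448334] [-3.67818238e-04  1.05052595e-01  9.94466407e-01 -6.18006714e-04] 70.61124127667847 [-0.1  1.6 85.7]
```

{"name": "send_rows", "arguments": {
  "targets": [0,1,40,0,0,0,0,1,65,0,0,0,0,1,75,0,0,0,0,1,82,0,0,0,0,1,87,0,0,0,0,1,87,0,0,0]
}}

```text
t: 12.0
tcp_pos: [442.9, 262.3, 43.8]
orientation: [0.0, 0.105, 0.994, 0.0]
contact_force: [0.1, 1.1, 0.2]
finger_gap: 70.3
finger_force: 0.0
```

{"name": "send_rows", "arguments": {
  "targets": [0,0,0,0,0,0,0,0,0,0,0,0,0,0,0,0,0,0,0,0,0,0,0,0,0,0,0,0,0,0],
  "claw": 1,
  "squeeze": 25
}}

```text
t: 12.5
tcp_pos: [443.4, 263.0, 44.8]
orientation: [0.001, 0.105, 0.995, 0.001]
contact_force: [0.1, 0.1, 5.9]
finger_gap: 56.0
finger_force: 27.1
```

{"name": "send_rows", "arguments": {
  "targets": [0,0,-35,0,0,0,0,0,-80,0,0,0,-147,-263,-80,0,0,0,-147,-263,-80,0,0,0,-147,-263,-80,0,0,0,-147,-263,-80,0,0,0,-147,-263,-80,0,0,0,-147,-263,-80,0,0,0,-147,-263,-80,0,0,0,-147,-263,-80,0,0,0,-147,-263,-80,0,0,0]
}}

```text
t: 13.6
tcp_pos: [530.6, -24.5, 122.7]
orientation: [-0.001, 0.104, 0.995, 0.0]
contact_force: [-0.5, -0.3, -0.7]
finger_gap: 55.8
finger_force: 27.0
```

Run:
```python
from h import *
o=status.get_obs(); print(o['t'],o['tcp_pos'],o['orientation'],o['finger_gap'],o['finger_force'],tow(np.array([532.2,-25.6,120])-o['tcp_pos']))
im,i=snap('wrist','w8')
# cork edges on column/row through held disc, using lit/dark-insensitive saturation
hsv=cv2.cvtColor(im,cv2.COLOR_RGB2HSV); print(hsv[150:350:6,281].tolist())
```

```text
13.6 [530.57479846 -24.48911233 122.6896146 ] [-8.64122200e-04  1.04373590e-01  9.94537706e-01  3.98531642e-04] 55.8494131734524 26.96014791727066 [-1.8 -0.8  2.7]
[[14, 58, 203], [13, 61, 175], [12, 63, 118], [114, 9, 138], [16, 110, 144], [17, 112, 143], [17, 110, 156], [17, 110, 176], [15, 117, 151], [15, 124, 127], [15, 124, 136], [15, 127, 131], [15, 123, 126], [15, 122, 134], [16, 125, 159], [16, 125, 165], [16, 127, 156], [15, 125, 157], [15, 127, 143], [15, 125, 137], [15, 124, 158], [15, 127, 156], [16, 125, 173], [15, 126, 154], [15, 127, 122], [16, 122, 223], [18, 109, 240], [19, 107, 243], [16, 120, 221], [17, 114, 234], [20, 103, 244], [14, 93, 157], [12, 70, 117], [6, 29, 130]]
```

{"name": "send_rows", "arguments": {
  "targets": [-1.5,-1,20,0,0,0,-1.5,-1,35,0,0,0,-1.5,-1,44,0,0,0,-1.5,-1,52,0,0,0,-1.5,-1,59,0,0,0,-1.5,-1,66,0,0,0,-1.5,-1,66,0,0,0]
}}

```text
t: 14.35
tcp_pos: [531.8, -26.5, 56.2]
orientation: [-0.001, 0.105, 0.995, 0.0]
contact_force: [-0.1, 0.4, -1.0]
finger_gap: 55.5
finger_force: 27.0
```

{"name": "send_rows", "arguments": {
  "targets": [0,0,1,0,0,0,0,0,2,0,0,0,0,0,3,0,0,0,0,0,3,0,0,0]
}}

```text
t: 14.75
tcp_pos: [532.7, -26.8, 54.5]
orientation: [0.0, 0.105, 0.994, -0.0]
contact_force: [0.2, 0.2, -0.3]
finger_gap: 55.5
finger_force: 27.0
```

{"name": "send_rows", "arguments": {
  "targets": [0,0,1,0,0,0,0,0,2,0,0,0,0,0,3,0,0,0,0,0,3,0,0,0]
}}

```text
t: 15.15
tcp_pos: [532.8, -26.7, 52.7]
orientation: [0.0, 0.105, 0.995, -0.0]
contact_force: [-2.9, 0.4, 5.9]
finger_gap: 56.2
finger_force: 27.6
```

The first disc turned out to be the thick one: contact came at its top, about z 31. I'll release, rise, and then look at the pot.

{"name": "send_rows", "arguments": {
  "targets": [0,0,0,0,0,0,0,0,0,0,0,0,0,0,0,0,0,0,0,0,-10,0,0,0,0,0,-30,0,0,0,0,0,-80,0,0,0,0,0,-130,0,0,0,0,0,-180,0,0,0,0,0,-180,0,0,0],
  "claw": -0.65
}}

```text
t: 16.05
tcp_pos: [536.6, -27.3, 241.5]
orientation: [0.008, 0.105, 0.994, -0.001]
contact_force: [0.5, 0.2, 0.7]
finger_gap: 70.6
finger_force: 0.0
```

{"name": "send_rows", "arguments": {
  "targets": [-130,-165,0,0,0,0,-130,-165,0,0,0,0,-130,-165,0,0,0,0,-130,-165,0,0,0,0,-130,-165,0,0,0,0,-130,-165,0,0,0,0,-130,-165,0,0,0,0],
  "claw": -1
}}

```text
t: 16.75
tcp_pos: [625.0, -214.2, 231.4]
orientation: [-0.0, 0.105, 0.995, 0.0]
contact_force: [0.1, 0.0, 0.4]
finger_gap: 85.4
finger_force: 0.0
```

Run:
```python
from h import *
o=status.get_obs(); print(o['t'],o['tcp_pos'],o['orientation'])
im,i=snap('wrist','w9'); p=proj(i,(532,-25,44)); q=proj(i,(544,-227,30)); print(p,q)
S=im[max(int(p[1])-60,0):int(p[1])+60,int(p[0])-80:int(p[0])+80]
P=im[max(int(q[1])-60,0):int(q[1])+60,int(q[0])-80:int(q[0])+80]
print(max(int(p[1])-60,0),int(p[0])-80,max(int(q[1])-60,0),int(q[0])-80,S.shape,P.shape)
cv2.imwrite('pics/sp.png',np.hstack([cv2.resize(x,(400,300),interpolation=cv2.INTER_CUBIC) for x in(S,P)])[:,:,::-1])
print('cookpot',onz(load('top0')[1],(598*.7,235*.7),100))
```

```text
16.75 [ 624.96363063 -214.24715144  231.39925613] [-3.59509244e-04  1.04570087e-01  9.94517336e-01  4.85218185e-04]
[461.61942125  57.53770721] [250.64507524 116.725572  ]
0 381 56 170 (117, 160, 3) (120, 160, 3)
cookpot [ 651.5069583 -330.8306486  100.       ]
```

View pics/sp.png

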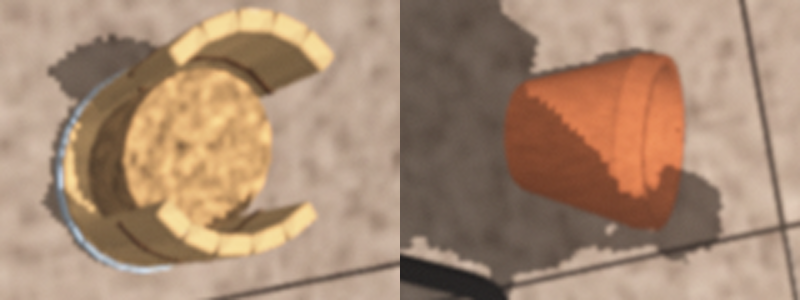

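The left crop shows the cork pile lying flat in the sleeve, just at the dark line. The right crop shows the pot with its foot corners near (515,85) and (515,185), rim edges near (640,55) and (640,228), and its mouth to the right. Next I'll compute the pot's axis.

Run:
```python
from h import *
i=load('w9')[1]; g=lambda u,v,z:onz(i,(170+(u-400)/2.5-.3,56+v/2.5-.3),z)
F1,F2,M1,M2=g(515,85,20),g(515,185,20),g(650,53,33),g(645,230,33)
f,m=(F1+F2)/2,(M1+M2)/2; print(f,m,np.linalg.norm(F1-F2),np.linalg.norm(M1-M2),np.linalg.norm(m-f))
u=(m-f)[:2]/np.linalg.norm((m-f)[:2]); print('u',u,np.degrees(np.arctan2(u[1],u[0])))
# two-view heights: red-orange mask centroid extremes in w2 & w9
r=[]
for n in('w2','w9'):
    im,k=load(n); hsv=cv2.cvtColor(im,cv2.COLOR_RGB2HSV); a=cv2.inRange(hsv,(5,135,40),(15,255,255)); q=proj(k,(544,-227,30)).astype(int)
    b=np.zeros_like(a); b[max(q[1]-70,0):q[1]+70,max(q[0]-70,0):q[0]+70]=a[max(q[1]-70,0):q[1]+70,max(q[0]-70,0):q[0]+70]
    b=cv2.morphologyEx(b,cv2.MORPH_OPEN,np.ones((5,5)));c=max(cv2.findContours(b,0,1)[0],key=cv2.contourArea)
    M=cv2.moments(cv2.convexHull(c)); r.append((k,(M['m10']/M['m00'],M['m01']/M['m00']))); print(n,cv2.boundingRect(c),cv2.minAreaRect(c))
print([np.round(x,1) for x in tri(*r)])
for k,uv in r: print(onz(k,uv,28))
```

```text
[ 529.57679015 -260.65178153   20.        ] [ 544.51240242 -208.97316425   33.        ] 38.74912369241713 65.98700763177413 55.34213582938789
u [0.27764661 0.96068328] 73.88020281194292
w2 (89, 86, 68, 55) ((122.5, 113.0), (54.0, 67.0), 90.0)
w9 (212, 78, 71, 69) ((247.0, 112.0), (68.0, 70.0), 90.0)
[array([ 538.5, -227. ,   20.2]), np.float64(1.2)]
[ 539.59601574 -223.15754466   28.        ]
[ 538.45606379 -226.35476337   28.        ]
```

The pot's band is centred at about (544.5,-209,33) with a measured diameter of 66, and its axis points at 74°. I'll turn the tool x axis along that direction, above the pot.

{"name": "send_rows", "arguments": {
  "targets": [80,-12,30,0,0,1.64,80,-12,30,0,0,1.64,80,-12,30,0,0,1.64,80,-12,30,0,0,1.64,80,-12,30,0,0,1.64,80,-12,30,0,0,1.64,80,-12,30,0,0,1.64,80,-12,30,0,0,1.64,80,-12,30,0,0,1.64,80,-12,30,0,0,1.64,80,-12,30,0,0,1.64,80,-12,30,0,0,1.64]
}}

```text
t: 18.0
tcp_pos: [544.4, -208.3, 202.4]
orientation: [0.0, 0.798, 0.603, 0.0]
contact_force: [0.1, 0.8, 0.0]
finger_gap: 85.5
finger_force: 0.0
```

{"name": "send_rows", "arguments": {
  "targets": [0,0,60,0,-0.35,0,0,0,60,0,-0.35,0,0,0,60,0,-0.35,0,0,0,60,0,-0.35,0,0,0,60,0,-0.35,0]
}}

```text
t: 18.5
tcp_pos: [544.9, -209.3, 142.2]
orientation: [0.105, 0.786, 0.594, -0.138]
contact_force: [1.1, 0.8, -0.3]
finger_gap: 85.6
finger_force: 0.0
```

Run:
```python
from h import *
o=status.get_obs(); q=o['orientation'];R=Ro.from_quat([q[1],q[2],q[3],q[0]]).as_matrix(); print(o['t'],o['tcp_pos'],o['qpos'],'\n',R.round(3))
u=np.array([.277,.961,0]); T=np.array([544.3,-210,33])-7*R[:,2]
print('T',T,'to go',tow(T-o['tcp_pos']), 'via +60 up', tow(T+[0,0,60]-o['tcp_pos']))
```

```text
18.5 [ 544.92508392 -209.34400068  142.2144957 ] [-0.31137597  0.20448109  0.00917912  1.36179357 -0.34884886  1.53295455] 
 [[ 0.256  0.962 -0.092]
 [ 0.904 -0.272 -0.329]
 [-0.342  0.001 -0.94 ]]
T [ 544.94726051 -207.69473321   39.57775029] to go [36.6 -0.5 95.9] via +60 up [16.1 -0.5 39.5]
```

{"name": "send_rows", "arguments": {
  "targets": [16,-0.5,39,0,0,0,24,-0.5,60,0,0,0,29,-0.5,76,0,0,0,33,-0.5,88,0,0,0,37,-0.5,96,0,0,0,37,-0.5,96,0,0,0]
}}

```text
t: 19.1
tcp_pos: [544.2, -208.5, 37.9]
orientation: [0.104, 0.786, 0.593, -0.139]
contact_force: [-0.8, 0.1, -0.3]
finger_gap: 85.4
finger_force: 0.0
```

{"name": "send_rows", "arguments": {
  "targets": [0,0,0,0,0,0,0,0,0,0,0,0,0,0,0,0,0,0,0,0,0,0,0,0,0,0,0,0,0,0],
  "claw": 1,
  "squeeze": 30
}}

```text
t: 19.6
tcp_pos: [545.9, -208.8, 40.3]
orientation: [0.106, 0.786, 0.593, -0.138]
contact_force: [-0.0, 0.4, 5.8]
finger_gap: 65.4
finger_force: 33.7
```

{"name": "send_rows", "arguments": {
  "targets": [-17,0,-47,0,0,0,-30,0,-80,0,0,0,11,-91,-100,0,0,0,11,-91,-100,0,0,0,11,-91,-100,0,0,0,11,-91,-100,0,0,0]
}}

```text
t: 20.2
tcp_pos: [468.2, -139.3, 127.6]
orientation: [0.104, 0.786, 0.593, -0.139]
contact_force: [0.0, -0.7, -1.2]
finger_gap: 65.2
finger_force: 34.3
```

{"name": "send_rows", "arguments": {
  "targets": [0,0,0,0,0.15,0,0,0,0,0,0.3,0,0,0,0,0,0.45,0,0,0,0,0,0.6,0,0,0,0,0,0.75,0,0,0,0,0,0.9,0,0,0,0,0,1.05,0,0,0,0,0,1.2,0,0,0,0,0,1.33,0,0,0,0,0,1.33,0,0,0,0,0,1.33,0]
}}

```text
t: 21.3
tcp_pos: [469.5, -141.5, 127.2]
orientation: [-0.283, 0.706, 0.53, 0.375]
contact_force: [-0.7, -0.1, -0.0]
finger_gap: 66.1
finger_force: 34.3
```

Run:
```python
from h import *
o=status.get_obs(); q=o['orientation'];R=Ro.from_quat([q[1],q[2],q[3],q[0]]).as_matrix(); print(o['t'],o['tcp_pos'],o['qpos'],o['finger_gap'],'\n',R.round(3))
im,i=snap('scene','s1'); p=proj(i,o['tcp_pos']).astype(int); print(p)
w,j=snap('wrist','w10'); t,k=snap('top','t1'); 
a=cv2.resize(im[p[1]-40:p[1]+40,p[0]-53:p[0]+53],(400,300),interpolation=cv2.INTER_CUBIC)
cv2.imwrite('pics/sw.png',np.hstack([a,cv2.resize(w,(400,300))])[:,:,::-1])
```

```text
21.3 [ 469.4893702  -141.49792992  127.15882366] [-0.86871276  0.41398784 -0.04477386  1.80276504  0.76085416  0.69768057] 66.1473846633635 
 [[ 0.156  0.961  0.228]
 [ 0.536 -0.277  0.798]
 [ 0.83  -0.002 -0.558]]
[325 178]
```

View pics/sw.png

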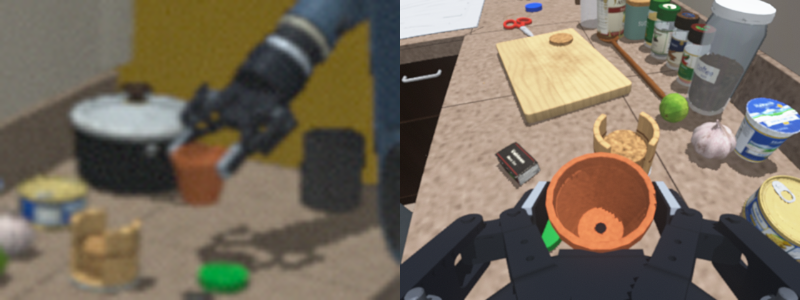

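The left crop shows the pot held upright in the gripper, and the right crop shows its mouth squarely facing up. The pile is in the sleeve and the thin disc is on the board. Now I'll lower the pot to the worktop.

{"name": "send_rows", "arguments": {
  "targets": [-25,0,17,0,0,0,-42,0,28,0,0,0,-50,0,33.5,0,0,0,-50,0,33.5,0,0,0,-50,0,33.5,0,0,0]
}}

```text
t: 21.95
tcp_pos: [470.0, -140.4, 70.0]
orientation: [-0.282, 0.704, 0.532, 0.376]
contact_force: [-0.6, 0.6, -0.4]
finger_gap: 65.2
finger_force: 34.3
```

{"name": "send_rows", "arguments": {
  "targets": [-2.5,0,1.7,0,0,0,-4.2,0,2.8,0,0,0,-4.2,0,2.8,0,0,0,-4.2,0,2.8,0,0,0]
}}

```text
t: 22.35
tcp_pos: [469.5, -140.5, 63.5]
orientation: [-0.283, 0.705, 0.531, 0.376]
contact_force: [0.7, 0.0, -0.6]
finger_gap: 65.6
finger_force: 34.3
```

{"name": "send_rows", "arguments": {
  "targets": [-1.3,0,0.8,0,0,0,-2.5,0,1.7,0,0,0,-2.5,0,1.7,0,0,0,-2.5,0,1.7,0,0,0]
}}

```text
t: 22.75
tcp_pos: [469.3, -140.3, 60.2]
orientation: [-0.283, 0.705, 0.531, 0.376]
contact_force: [0.4, 0.4, -0.8]
finger_gap: 65.5
finger_force: 34.3
```

{"name": "send_rows", "arguments": {
  "targets": [-1.3,0,0.8,0,0,0,-2.5,0,1.7,0,0,0,-2.5,0,1.7,0,0,0,-2.5,0,1.7,0,0,0]
}}

```text
t: 23.15
tcp_pos: [469.4, -140.3, 57.3]
orientation: [-0.283, 0.705, 0.531, 0.376]
contact_force: [0.2, 0.4, -1.2]
finger_gap: 65.8
finger_force: 34.3
```

{"name": "send_rows", "arguments": {
  "targets": [-0.8,0,0.6,0,0,0,-1.7,0,1.1,0,0,0,-1.7,0,1.1,0,0,0,-1.7,0,1.1,0,0,0]
}}

```text
t: 23.55
tcp_pos: [469.4, -140.3, 55.3]
orientation: [-0.283, 0.705, 0.531, 0.376]
contact_force: [-0.1, 0.3, -2.2]
finger_gap: 65.2
finger_force: 34.3
```

{"name": "send_rows", "arguments": {
  "targets": [-0.8,0,0.6,0,0,0,-1.7,0,1.1,0,0,0,-1.7,0,1.1,0,0,0,-1.7,0,1.1,0,0,0]
}}

```text
t: 23.95
tcp_pos: [469.5, -140.5, 53.9]
orientation: [-0.283, 0.705, 0.531, 0.376]
contact_force: [-1.7, -0.7, 4.9]
finger_gap: 65.4
finger_force: 34.5
```

{"name": "send_rows", "arguments": {
  "targets": [-0.8,0,0.6,0,0,0,-1.7,0,1.1,0,0,0,-1.7,0,1.1,0,0,0,-1.7,0,1.1,0,0,0]
}}

```text
t: 24.35
tcp_pos: [469.6, -140.4, 53.8]
orientation: [-0.284, 0.705, 0.53, 0.377]
contact_force: [-4.6, -1.6, 12.4]
finger_gap: 65.6
finger_force: 35.0
```

{"name": "send_rows", "arguments": {
  "targets": [1,0,-0.7,0,0,0,1,0,-0.7,0,0,0,1,0,-0.7,0,0,0,1,0,-0.7,0,0,0,1,0,-0.7,0,0,0,1,0,-0.7,0,0,0,1,0,-0.7,0,0,0],
  "claw": -1
}}

```text
t: 25.05
tcp_pos: [469.4, -140.4, 52.4]
orientation: [-0.283, 0.705, 0.531, 0.376]
contact_force: [-0.4, -0.4, 0.1]
finger_gap: 84.9
finger_force: 0.0
```

{"name": "send_rows", "arguments": {
  "targets": [0,0,-10,0,0,0,0,0,-30,0,0,0,0,0,-60,0,0,0,0,0,-100,0,0,0,0,0,-130,0,0,0,0,0,-130,0,0,0]
}}

```text
t: 25.65
tcp_pos: [439.9, -248.8, 127.3]
orientation: [-0.28, 0.706, 0.531, 0.376]
contact_force: [0.2, -0.7, -0.8]
finger_gap: 85.4
finger_force: 0.0
```

Run:
```python
from h import *
o=status.get_obs(); q=o['orientation'];R=Ro.from_quat([q[1],q[2],q[3],q[0]]).as_matrix(); print(o['t'],o['tcp_pos'],o['finger_gap'],'\n',R.round(3))
for n,f in(('wrist','w11'),('scene','s2'),('top','t2')):
    im,k=snap(n,f); hsv=cv2.cvtColor(im,cv2.COLOR_RGB2HSV); a=cv2.inRange(hsv,(3,135,40),(15,255,255)); p=proj(k,(473,-136,50)).round().astype(int)
    h={'wrist':90,'scene':25,'top':22}[n]; b=np.zeros_like(a); s=(slice(max(p[1]-h,0),p[1]+h),slice(max(p[0]-h,0),p[0]+h)); b[s]=a[s]
    c=max(cv2.findContours(b,0,1)[0],key=cv2.contourArea); print(n,p,cv2.boundingRect(c),np.round(cv2.fitEllipse(cv2.convexHull(c))[0],1),onz(k,cv2.fitEllipse(cv2.convexHull(c))[0],50 if n=='top' else 29))
    # ASCII profile
    x,y,w,hh=cv2.boundingRect(c)
    for r in range(y,y+hh,max(hh//12,1)):
        cc=np.where(b[r])[0]; print(r,cc.min() if len(cc) else None,cc.max() if len(cc) else None,end=' | ')
    print()
k=load('w11')[1]
for z in(0,58): print('pred',proj(k,(473,-136,z)))
k=load('s2')[1]
for z in(0,58): print('pred scene',proj(k,(473,-136,z)))
```

```text
25.65 [ 439.87087403 -248.79566251  127.32377691] 85.37095920420282 
 [[ 0.153  0.96   0.234]
 [ 0.539 -0.279  0.794]
 [ 0.828  0.005 -0.56 ]]
wrist [282 206] (240, 171, 77, 85) [278.4 210.8] [ 473.83434476 -123.41029929   29.        ]
171 273 278 | 178 254 302 | 185 246 311 | 192 242 315 | 199 240 316 | 206 240 316 | 213 242 314 | 220 246 311 | 227 250 306 | 234 253 303 | 241 257 299 | 248 262 294 | 255 277 279 | 
scene [324 196] (318, 193, 14, 15) [324.3 199. ] [ 476.45368445 -151.47429829   29.        ]
193 320 329 | 194 318 330 | 195 318 331 | 196 318 331 | 197 318 331 | 198 318 330 | 199 319 330 | 200 319 330 | 201 319 329 | 202 319 329 | 203 320 329 | 204 320 328 | 205 320 328 | 206 320 328 | 207 321 326 | 
top [363 223] (353, 214, 20, 19) [362.4 222.8] [ 472.61652666 -134.10818515   50.        ]
214 359 366 | 215 357 367 | 216 356 368 | 217 355 369 | 218 354 370 | 219 354 370 | 220 354 371 | 221 353 371 | 222 353 372 | 223 353 371 | 224 353 371 | 225 354 371 | 226 354 371 | 227 354 370 | 228 355 370 | 229 356 370 | 230 357 368 | 231 358 367 | 232 362 364 | 
pred [281.22911148 240.10444952]
pred [281.58024955 199.15214139]
pred scene [323.08989916 206.47401479]
pred scene [323.63846948 194.06931341]
```

The silhouettes in all three views are symmetric and match the predicted upright pot at about (472.6,-134). Now I'll bring the tool back to vertical with the sleeve's yaw.

{"name": "send_rows", "arguments": {
  "targets": [60,0,-40,0,0,0,100,0,-67,0,-0.15,0,100,0,-67,0,-0.3,0,100,0,-67,0,-0.45,0,100,0,-67,0,-0.6,0,100,0,-67,0,-0.75,0,100,0,-67,0,-0.9,0,100,0,-67,0,-0.98,0,100,0,-67,0,-0.98,0,100,0,-67,0,-0.98,0]
}}

```text
t: 26.8
tcp_pos: [439.4, -242.7, 244.2]
orientation: [-0.001, 0.798, 0.603, 0.0]
contact_force: [-0.4, 0.6, -0.4]
finger_gap: 85.3
finger_force: 0.0
```

Run:
```python
from h import *
o=status.get_obs(); q=o['orientation'];R=Ro.from_quat([q[1],q[2],q[3],q[0]]).as_matrix(); print(o['t'],o['tcp_pos'],'\n',R.round(4))
c,s=np.cos(np.radians(12)),np.sin(np.radians(12))
W=np.array([[-c,s,0],[s,c,0],[0,0,-1]]).T
print(tow(np.array([545,-150,235])-o['tcp_pos']), Ro.from_matrix(R.T@W).as_rotvec().round(3))
```

```text
26.8 [ 439.42155185 -242.70569169  244.19007022] 
 [[ 0.2733  0.9619 -0.0012]
 [ 0.9619 -0.2733  0.0026]
 [ 0.0022 -0.0019 -1.    ]]
[118.   76.2   9.3] [ 0.    -0.003 -1.638]
```

{"name": "send_rows", "arguments": {
  "targets": [118,76,9,0,0,-1.638,118,76,9,0,0,-1.638,118,76,9,0,0,-1.638,118,76,9,0,0,-1.638,118,76,9,0,0,-1.638,118,76,9,0,0,-1.638,118,76,9,0,0,-1.638,118,76,9,0,0,-1.638,118,76,9,0,0,-1.638,118,76,9,0,0,-1.638,118,76,9,0,0,-1.638,118,76,9,0,0,-1.638]
}}

```text
t: 28.0
tcp_pos: [544.7, -152.7, 234.7]
orientation: [-0.001, 0.107, 0.994, 0.001]
contact_force: [-0.4, -1.3, 0.2]
finger_gap: 85.5
finger_force: 0.0
```

Run:
```python
from h import *
o=status.get_obs(); q=o['orientation'];R=Ro.from_quat([q[1],q[2],q[3],q[0]]).as_matrix(); print(o['t'],o['tcp_pos'],'\n',R.round(4))
im,k=snap('wrist','w12'); hsv=cv2.cvtColor(im,cv2.COLOR_RGB2HSV); a=cv2.inRange(hsv,(3,135,30),(15,255,255)); p=proj(k,(473,-134,50)).round().astype(int)
b=np.zeros_like(a); h=70; s=(slice(max(p[1]-h,0),p[1]+h),slice(max(p[0]-h,0),p[0]+h)); b[s]=a[s]
c=max(cv2.findContours(b,0,1)[0],key=cv2.contourArea); e=cv2.fitEllipse(cv2.convexHull(c)); print(p,e,cv2.boundingRect(c)); X=onz(k,e[0],56); print(X)
l,r=onz(k,(cv2.boundingRect(c)[0],e[0][1]),56),onz(k,(cv2.boundingRect(c)[0]+cv2.boundingRect(c)[2],e[0][1]),56); print(np.linalg.norm(l-r))
print('tow',tow(np.array([X[0],X[1],57+60])-o['tcp_pos']))
# sleeve corks seen now?
print(proj(k,(532,-25,44)))
```

```text
28.0 [ 544.71094193 -152.73613689  234.6555512 ] 
 [[-0.9772  0.2123 -0.0026]
 [ 0.2123  0.9772  0.0021]
 [ 0.003   0.0015 -1.    ]]
[284 119] ((284.2935485839844, 115.22539520263672), (71.58599090576172, 73.63985443115234), 174.83877563476562) (249, 79, 72, 74)
[ 469.66042278 -132.93357833   56.        ]
65.26858125662828
tow [ 77.2   3.1 117.9]
[405.15936426 156.63622688]
```

{"name": "send_rows", "arguments": {
  "targets": [76,3,60,0,0,0,76,3,110,0,0,0,76,3,110,0,0,0,76,3,140,0,0,0,76,3,160,0,0,0,76,3,170,0,0,0,76,3,176,0,0,0,76,3,176,0,0,0,76,3,176,0,0,0]
}}

```text
t: 28.95
tcp_pos: [472.5, -133.3, 61.4]
orientation: [0.001, 0.106, 0.994, -0.0]
contact_force: [-0.7, 0.2, 0.1]
finger_gap: 85.3
finger_force: 0.0
```

{"name": "send_rows", "arguments": {
  "targets": [0,0,0,0,0,0,0,0,0,0,0,0,0,0,0,0,0,0,0,0,0,0,0,0,0,0,0,0,0,0],
  "claw": 1,
  "squeeze": 25
}}

```text
t: 29.45
tcp_pos: [472.9, -133.3, 61.9]
orientation: [0.002, 0.106, 0.994, -0.001]
contact_force: [0.1, -0.3, 6.6]
finger_gap: 64.3
finger_force: 28.2
```

{"name": "send_rows", "arguments": {
  "targets": [0,0,-15,0,0,0,0,0,-40,0,0,0,0,0,-80,0,0,0,0,0,-80,0,0,0,0,0,-80,0,0,0]
}}

```text
t: 29.95
tcp_pos: [472.1, -133.0, 141.0]
orientation: [0.001, 0.106, 0.994, -0.0]
contact_force: [-0.0, 0.3, -1.9]
finger_gap: 64.2
finger_force: 28.2
```

Run:
```python
from h import *
o=status.get_obs(); print(o['t'],o['tcp_pos'],o['orientation'],o['finger_gap'],o['finger_force'])
im,k=snap('wrist','w13'); hsv=cv2.cvtColor(im,cv2.COLOR_RGB2HSV); a=cv2.inRange(hsv,(3,130,25),(15,255,255))
c=max(cv2.findContours(a,0,1)[0],key=cv2.contourArea); x,y,w,h=cv2.boundingRect(c); e=cv2.fitEllipse(cv2.convexHull(c)); print(e,(x,y,w,h))
T=o['tcp_pos']
for dz in(-6,-2,2): 
    z=T[2]+dz
    A,B,C,D=onz(k,(e[0][0],y),z),onz(k,(e[0][0],y+h),z),onz(k,(x,e[0][1]),z),onz(k,(x+w,e[0][1]),z)
    print(dz,(A+B)/2-T,np.linalg.norm(A-B),(C+D)/2-T,np.linalg.norm(C-D))
for r in range(y,y+h,h//14):
    cc=np.where(a[r])[0]; print(r,cc.min(),cc.max(),len(cc),end=' | ')
im,k=snap('scene','s3'); hsv=cv2.cvtColor(im,cv2.COLOR_RGB2HSV); a=cv2.inRange(hsv,(3,135,40),(15,255,255)); p=proj(k,T-[0,0,30]).round().astype(int); print(p)
for r in range(p[1]-14,p[1]+16,2):
    cc=np.where(a[r,p[0]-25:p[0]+25])[0]+p[0]-25; print(r,cc.min() if len(cc) else '',cc.max() if len(cc) else '',len(cc),end=' | ')
```

```text
29.95 [ 472.13953287 -132.99173981  141.00091278] [ 9.12353991e-04  1.05698042e-01  9.94397819e-01 -2.62872257e-04] 64.19105330150113 28.209374357247725
((281.18798828125, 276.2779846191406), (141.08694458007812, 150.37184143066406), 88.6520767211914) (206, 205, 151, 143)
-6 [-1.6929323   0.51332987 -6.        ] 68.97902055132406 [-4.19999376  1.19387054 -6.        ] 65.58409652635814
-2 [-3.76554698  0.96027669 -2.        ] 66.74887837453034 [-6.19155331  1.61881497 -2.        ] 63.46371472590168
2 [-5.83816167  1.4072235   2.        ] 64.51873619773663 [-8.18311287  2.04375941  2.        ] 61.343332925445196
205 276 277 2 | 215 244 317 74 | 225 231 331 101 | 235 223 340 118 | 245 216 347 121 | 255 210 352 143 | 265 207 356 150 | 275 206 356 151 | 285 207 355 149 | 295 208 460 151 | 305 213 440 152 | 315 219 344 126 | 325 227 335 109 | 335 239 559 102 | 345 271 292 22 | [324 183]
169   0 | 171   0 | 173   0 | 175   0 | 177 324 331 8 | 179 324 332 9 | 181 324 331 8 | 183 323 330 8 | 185 319 330 12 | 187 320 329 10 | 189 321 329 9 | 191 323 326 4 | 193   0 | 195   0 | 197   0 |
```

Run:
```python
from h import *
im,k=load('w12'); hsv=cv2.cvtColor(cv2.GaussianBlur(im,(3,3),0),cv2.COLOR_RGB2HSV); p=proj(k,(532,-25,44)).round().astype(int)
w=im[p[1]-45:p[1]+45,p[0]-50:p[0]+50]; hs=hsv[p[1]-45:p[1]+45,p[0]-50:p[0]+50]
# cork vs. staves: print S and V along row and column through the centre
print('row',[(int(x)-50,hs[45,x].tolist()) for x in range(2,100,4)])
print('col',[(int(y)-45,hs[y,50].tolist()) for y in range(1,90,4)])
```

```text
row [(-48, [16, 48, 179]), (-44, [20, 98, 237]), (-40, [16, 113, 154]), (-36, [14, 118, 99]), (-32, [15, 119, 114]), (-28, [17, 116, 228]), (-24, [18, 110, 239]), (-20, [16, 120, 214]), (-16, [16, 121, 212]), (-12, [17, 119, 225]), (-8, [16, 125, 165]), (-4, [16, 119, 222]), (0, [18, 110, 238]), (4, [16, 122, 203]), (8, [16, 118, 226]), (12, [17, 118, 230]), (16, [17, 117, 231]), (20, [16, 121, 220]), (24, [16, 121, 207]), (28, [14, 64, 190]), (32, [13, 58, 190]), (36, [13, 56, 195]), (40, [14, 53, 202]), (44, [14, 54, 204]), (48, [14, 58, 194])]
col [(-44, [14, 50, 208]), (-40, [15, 66, 179]), (-36, [20, 96, 241]), (-32, [23, 84, 249]), (-28, [16, 119, 200]), (-24, [17, 117, 229]), (-20, [18, 112, 237]), (-16, [17, 116, 231]), (-12, [17, 116, 231]), (-8, [17, 117, 229]), (-4, [18, 112, 236]), (0, [18, 110, 238]), (4, [17, 119, 225]), (8, [16, 121, 208]), (12, [16, 121, 213]), (16, [18, 112, 236]), (20, [17, 119, 227]), (24, [17, 114, 234]), (28, [16, 122, 132]), (32, [15, 115, 122]), (36, [17, 111, 174]), (40, [22, 88, 247]), (44, [16, 87, 208])]
```

The top cork is centred at about (530.4,-27), consistent with the sleeve at (532,-25). I'll carry the pot over the sleeve now.

{"name": "send_rows", "arguments": {
  "targets": [0,0,-20,0,0,0,-38,117.5,-20,0,0,0,-38,117.5,-20,0,0,0,-38,117.5,-20,0,0,0,-38,117.5,-20,0,0,0,-38,117.5,-20,0,0,0,-38,117.5,-20,0,0,0]
}}

```text
t: 30.75
tcp_pos: [532.3, -26.5, 158.9]
orientation: [-0.001, 0.106, 0.994, -0.0]
contact_force: [-0.2, -0.8, -0.3]
finger_gap: 63.8
finger_force: 28.2
```

Run:
```python
from h import *
o=status.get_obs(); print(o['t'],o['tcp_pos'],o['orientation'],o['finger_gap'],o['finger_force'],tow(np.array([534,-26,106])-o['tcp_pos']))
T=o['tcp_pos']
for n in('scene','top'):
    im,k=snap(n,n[0]+'4'); hsv=cv2.cvtColor(im,cv2.COLOR_RGB2HSV); a=cv2.inRange(hsv,(3,135,40),(14,255,255)); p=proj(k,T-[0,0,30]).round().astype(int); print(p)
    for r in range(p[1]-16,p[1]+20,2):
        cc=np.where(a[r,p[0]-25:p[0]+25])[0]+p[0]-25; print(r,cc.min() if len(cc) else '',cc.max() if len(cc) else '',len(cc),end=' | ')
k=load('s4')[1]
print('\npot foot/sleeve top proj',proj(k,(T[0]-2.5,T[1],T[2]-62)),proj(k,(532,-25.3,72)))
hsv=cv2.cvtColor(load('s4')[0],cv2.COLOR_RGB2HSV); p=proj(k,(532,-25.3,40)).round().astype(int)
m=cv2.inRange(hsv,(15,80,60),(28,255,255))
for r in range(p[1]-14,p[1]+14,2):
    cc=np.where(m[r,p[0]-20:p[0]+20])[0]+p[0]-20; print(r,cc.min() if len(cc) else '',cc.max() if len(cc) else '',len(cc),end=' | ')
```

```text
30.75 [532.25462937 -26.51214814 158.94015304] [-1.40141688e-03  1.06133256e-01  9.94350912e-01 -1.78212417e-04] 63.75381680383248 28.21211960777873 [-1.7  0.9 52.9]
[299 183]
167   0 | 169   0 | 171   0 | 173   0 | 175   0 | 177 298 307 10 | 179 298 308 11 | 181 298 308 11 | 183 298 307 10 | 185 294 306 13 | 187 295 306 12 | 189 296 305 10 | 191 298 303 6 | 193   0 | 195   0 | 197   0 | 199   0 | 201   0 | [332 202]
186   0 | 188   0 | 190   0 | 192   0 | 194   0 | 196   0 | 198   0 | 200 324 331 6 | 202 323 333 11 | 204 324 329 6 | 206 325 332 8 | 208 327 331 5 | 210   0 | 212   0 | 214   0 | 216   0 | 218   0 | 220   0 | 
pot foot/sleeve top proj [299.66655337 190.62006088] [298.94171529 196.22210162]
189 279 295 12 | 191 286 288 3 | 193 298 299 2 | 195 292 299 8 | 197 291 308 10 | 199 290 308 19 | 201 291 308 18 | 203 291 308 18 | 205 290 308 19 | 207 290 308 19 | 209 290 308 19 | 211 291 308 18 | 213 295 304 10 | 215   0 |
```

{"name": "send_rows", "arguments": {
  "targets": [-1.5,0.5,10,0,0,0,-1.5,0.5,18,0,0,0,-1.5,0.5,24,0,0,0,-1.5,0.5,29,0,0,0,-1.5,0.5,34,0,0,0,-1.5,0.5,38,0,0,0,-1.5,0.5,38,0,0,0]
}}

```text
t: 31.55
tcp_pos: [534.5, -25.6, 121.4]
orientation: [-0.001, 0.106, 0.994, 0.0]
contact_force: [1.0, 0.2, -0.8]
finger_gap: 64.1
finger_force: 28.2
```

{"name": "send_rows", "arguments": {
  "targets": [0,0,2,0,0,0,0,0,4,0,0,0,0,0,6,0,0,0,0,0,7,0,0,0,0,0,7,0,0,0]
}}

```text
t: 32.05
tcp_pos: [534.9, -25.7, 115.1]
orientation: [-0.0, 0.106, 0.994, -0.0]
contact_force: [-1.0, -0.7, -0.7]
finger_gap: 64.0
finger_force: 28.2
```

{"name": "send_rows", "arguments": {
  "targets": [0,0,1,0,0,0,0,0,2,0,0,0,0,0,3,0,0,0,0,0,4,0,0,0,0,0,4,0,0,0]
}}

```text
t: 32.55
tcp_pos: [534.8, -25.7, 111.0]
orientation: [-0.0, 0.106, 0.994, 0.0]
contact_force: [-0.2, 0.4, -1.4]
finger_gap: 64.1
finger_force: 28.2
```

{"name": "send_rows", "arguments": {
  "targets": [0,0,1,0,0,0,0,0,2,0,0,0,0,0,3,0,0,0,0,0,3,0,0,0]
}}

```text
t: 32.95
tcp_pos: [534.9, -25.7, 108.0]
orientation: [-0.0, 0.106, 0.994, -0.0]
contact_force: [-0.1, -0.2, -1.1]
finger_gap: 63.9
finger_force: 28.2
```

{"name": "send_rows", "arguments": {
  "targets": [0,0,0.7,0,0,0,0,0,1.5,0,0,0,0,0,1.5,0,0,0]
}}

```text
t: 33.25
tcp_pos: [534.9, -25.7, 106.6]
orientation: [-0.0, 0.106, 0.994, -0.0]
contact_force: [0.7, 0.1, -1.2]
finger_gap: 64.2
finger_force: 28.2
```

{"name": "send_rows", "arguments": {
  "targets": [0,0,0.5,0,0,0,0,0,1,0,0,0,0,0,1,0,0,0]
}}

```text
t: 33.55
tcp_pos: [535.1, -25.7, 106.0]
orientation: [0.0, 0.106, 0.994, -0.0]
contact_force: [-0.5, -0.1, 0.2]
finger_gap: 63.9
finger_force: 28.3
```

Contact came at the expected height of 106, so I'll let go and rise.

{"name": "send_rows", "arguments": {
  "targets": [0,0,0,0,0,0,0,0,0,0,0,0,0,0,0,0,0,0,0,0,0,0,0,0,0,0,0,0,0,0,0,0,-10,0,0,0,0,0,-30,0,0,0,0,0,-70,0,0,0,-80,0,-120,0,0,0,-80,0,-120,0,0,0,-80,0,-120,0,0,0],
  "claw": -1
}}

```text
t: 34.65
tcp_pos: [619.0, -44.2, 229.0]
orientation: [0.005, 0.106, 0.994, -0.0]
contact_force: [0.0, -0.1, -0.0]
finger_gap: 85.5
finger_force: 0.0
```

Run:
```python
from h import *
o=status.get_obs(); print(o['t'],o['tcp_pos'],o['finger_gap'])
im,k=snap('wrist','w14'); hsv=cv2.cvtColor(im,cv2.COLOR_RGB2HSV); a=cv2.inRange(hsv,(3,135,30),(15,255,255)); p=proj(k,(532,-26,100)).round().astype(int)
h=75; b=np.zeros_like(a); s=(slice(max(p[1]-h,0),p[1]+h),slice(max(p[0]-h,0),p[0]+h)); b[s]=a[s]
c=max(cv2.findContours(b,0,1)[0],key=cv2.contourArea); e=cv2.fitEllipse(cv2.convexHull(c)); x,y,w,hh=cv2.boundingRect(c); print(p,e,(x,y,w,hh))
for z in(96,101,106): A,B=onz(k,(x,e[0][1]),z),onz(k,(x+w,e[0][1]),z); print(z,onz(k,e[0],z),np.linalg.norm(A-B))
# drain hole / inner floor: dark spot near centre, at z=48
g=cv2.GaussianBlur(hsv[:,:,2],(3,3),0); q=proj(k,(532,-26,48)).round().astype(int); r=g[q[1]-14:q[1]+15,q[0]-14:q[0]+15]; mn=np.unravel_index(r.argmin(),r.shape); print('floor centre px',q,'darkest',mn[1]-14+q[0],mn[0]-14+q[1],r.min(),np.median(r)); print(onz(k,(mn[1]-14+q[0],mn[0]-14+q[1]),48.5))
im,k=snap('scene','s5'); hsv=cv2.cvtColor(im,cv2.COLOR_RGB2HSV); a=cv2.inRange(hsv,(3,135,40),(14,255,255)); p=proj(k,(532,-26,85)).round().astype(int); print(p,[proj(k,(532,-26,z)).round(1).tolist() for z in(102,72,0)])
m=cv2.inRange(hsv,(15,60,60),(30,255,255))
for r in range(p[1]-8,p[1]+26,2):
    f=lambda a:(lambda c:(c.min(),c.max()) if len(c) else '')(np.where(a[r,p[0]-20:p[0]+20])[0]+p[0]-20)
    print(r,f(a),f(m),end=' | ')
```

```text
34.65 [619.01270233 -44.15748686 229.03598405] 85.49551678081401
[280  95] ((281.20501708984375, 94.15923309326172), (87.5578842163086, 92.52362823486328), 174.82383728027344) (238, 49, 88, 92)
96 [531.56821542 -24.96949686  96.        ] 66.29057420486293
101 [531.98382379 -25.06301888 101.        ] 64.9661224465356
106 [532.39943216 -25.1565409  106.        ] 63.64167068820827
floor centre px [280 100] darkest 280 100 65 243.0
[532.28865342 -26.20220523  48.5       ]
[299 193] [[299.2, 189.4], [299.0, 196.2], [298.7, 212.0]]
185  (np.int64(279), np.int64(293)) | 187 (np.int64(296), np.int64(304)) (np.int64(279), np.int64(294)) | 189 (np.int64(293), np.int64(307)) (np.int64(279), np.int64(318)) | 191 (np.int64(293), np.int64(306)) (np.int64(284), np.int64(315)) | 193 (np.int64(293), np.int64(305)) (np.int64(308), np.int64(314)) | 195 (np.int64(294), np.int64(305)) (np.int64(292), np.int64(314)) | 197 (np.int64(294), np.int64(304)) (np.int64(291), np.int64(312)) | 199 (np.int64(294), np.int64(299)) (np.int64(281), np.int64(318)) | 201 (np.int64(294), np.int64(298)) (np.int64(282), np.int64(310)) | 203 (np.int64(296), np.int64(298)) (np.int64(289), np.int64(318)) | 205  (np.int64(284), np.int64(317)) | 207  (np.int64(280), np.int64(317)) | 209  (np.int64(283), np.int64(310)) | 211  (np.int64(279), np.int64(318)) | 213  (np.int64(282), np.int64(318)) | 215  (np.int64(279), np.int64(310)) | 217  (np.int64(281), np.int64(301)) |
```

The rim centre is at (532,-25,101) and the drain hole at (532,-26,48.5). The pot is upright, centred and at the right height, so I'll hand in.

```bash
python3 -c "
from plant import workorder; print(workorder.finish_job())"
```

```text
the job is handed in; nothing more can be done
None
```

I handed the job in at about 35 s, though no verdict was returned: the thick and middling risers are in the sleeve, the pot was stood upright on the worktop and then lowered onto them, and my last views showed it upright and centred at the right height.

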